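# Sweep used test rings into the soak well

### The arm

A 6-joint arm with a two-finger parallel gripper is mounted at the origin on a cart in front of the work surface, level with it; the furniture and walls round the work are solid. World frame = base frame: x ahead of the robot, y to its left, z up, the work surface at z = 0. Lengths are in m, angles in degrees, forces in N, time in s.
With the tool pointing down it reaches from about 0.35 to 0.775 m from the base axis. Payload 5.5 kg.
Tool frame: the origin (TCP) lies at the very end of the fingers, on their centre line; the grasp point (between the pads) lies 19 mm behind it; z points along the fingers, y is the line along which they close (so a half turn about z gives the same grasp; the last joint's range is limited). The gripper opens to 85 mm and grips with 20 to 120 N. Pads are 22 mm wide; open, the fingers measure 114 mm over their backs; the gripper's body (76 mm by 85 mm) begins 54 mm behind the grasp point. The pads swing forward as they close: fully open they stand 13 mm farther back than shut.
Start: joints at [-74.633, 17.945, 2.641, 74.691, 0, 82.002], TCP at [0.228, -0.528, 0.231] pointing down, gripper open.
Joint ranges: [-158.12, 158.12], [-49.38, 96.58], [-58.88, 72.47], [-126.05, 133.96], [-84.25, 85.87], [-180, 180]. Speed limits (degrees/s): [147.25, 147.25, 180, 180, 180, 180].

### API

Orientations are given as a 3x3 rotation matrix whose columns are the frame's x, y, z axes.
In Python, from bench import read_state, viewer, manip gives the robot as it stands. The module is installed in compiled form; this text tells all that it offers.
- The arm moves only by the shell command python3 -m jog 'ROWS' [FORCE]. ROWS is JSON, a list of rows, each a list of 7 numbers: the shift along the world's x, y, z in m, then the turn, a rotation vector about the world's x, y, z in rad, then the finger opening in m, from 0 to 0.0854. A call has 1 to 20 rows; each row shifts and turns the commanded pose from where the row before left it; what a row does not reach is not made up. A row lasts 1/12 s, in which the tool goes at most 41.7 mm and 7.16 degrees, less where a joint would pass 70% of its speed; a pose out of reach is approached as far as the arm can. A call is refused whole if a number of a shift passes 0.0417 or a number of a turn 0.125, either way. A call with a gripper value outside its range is refused whole. The fingers move at their own pace and stop on an object; FORCE is the grip in N (left out, the last holds). Time passes only in rows, so rows that do not move let the fingers close. It gives the time, the measured TCP pose, the force, the opening and the grip force at its end, in the units of the state.
- read_state(): the state, without advancing time (a new reading comes with each control period).
- viewer.get_image(name): name is "side" or "top"; returns a dict with "color" (420x560x3 uint8, red, green, blue), "vertical_fov" (degrees; the focal length in pixels is half the picture's height over the tangent of half this angle, whatever the lens; pixels are square), "cx", "cy" (the principal point, pixels), "view" (4x4, takes a point from world to camera coordinates). Camera axes: x right, y down, z forward; pixel columns grow to the right and rows downward; lengths in m; the calibration is good to about 2 mm. A picture is of the moment at which its call begins. There is no depth.
- manip.sign_off(): hands the job in; it is judged then, once.
The state is a dict: "time_s": time; "joint_pos": joint angles; "joint_velocities": joint speeds; "joint_efforts": joint torques, N m; "eef_pos": TCP position; "tcp_rot": TCP orientation; "contact_force": force on the tool from outside, world axes, zero at the start; "ft_torque": the same for the moment, N m; "opening": finger opening in m; "finger_force": force on a finger pad.
Only numpy, scipy, OpenCV 4.12 (cv2) and the standard library are available. Lean on these libraries where they do the work, as an engineer would, in place of code of your own. Each camera call takes 0.05 s, during which the arm holds its last target. There are 200 camera calls.

### The job

Three used brass test rings lie on the drain deck of the steel cleaning tray, with a brass weight standing among them. Push the tray's sliding cover back by its upturned lip to uncover the soak well, sweep all three rings along the deck and over its edge into the well, then push the cover fully shut over them. Only push and sweep with the fingers: pick nothing up, and leave the weight and the other things round the tray as they stand.

Things in the scene. Friction and masses are not known exactly. Their poses are not given: they have to be found in the camera images.
- tray: Fixed steel cleaning tray, 198 (its x) x 362 (its y) x 65 mm high. Origin: underside centre, on the worktop; z up, y along it towards the deck end. The flat deck, top at z=52 mm, runs from its open edge at y=-7 to y=+177 mm, 190 mm wide, with a 13 mm rim on its other three sides. Beyond the edge: soak well, then a rinse well (y=-95 to -177 mm). One sliding cover closes either well.
- deck_edge (a point): Middle of the open edge of the deck, where it drops off into the soak well; at deck height, 52 mm above the worktop, tray y=-7 mm
- soak_well (a point): Centre of the soak well's floor, 12 mm above the worktop (40 mm below the deck). The well is 83 mm long (tray y=-7 to -90 mm) and as wide as the deck, 190 mm.
- cover (a joint): Travel of the sliding cover in m: 0 = shut over the soak well, 0.085 = fully back over the rinse well. It slides towards the tray's -y as the value grows, stays where it is left and takes about 2 N to slide. A plate 184 x 90 mm, its top 57 mm above the worktop; at 0 it laps 7 mm over the deck edge. Starts between 0 and 0.02.
- cover_lip (a point): Middle, near the top edge, of the cover's upturned lip: a strip 150 mm long (tray x), 3 mm thick (5 mm bead on top), standing 23 mm above the plate on the cover's edge nearest the deck, its top 79 mm above the worktop (this point 2 mm lower). Push its deck side towards -y to open; push its other side, fingers just above the plate, towards +y to shut.
- ring_1: Used brass ring, 23 mm across, 6 mm high, loose, lying flat on the deck. Origin: centre of its underside. Starts at least 57 mm up the deck (+y) from the tray's origin.
- ring_2: Used brass ring, 23 mm across, 6 mm high, loose, lying flat on the deck. Origin: centre of its underside. Starts at least 57 mm up the deck (+y) from the tray's origin.
- ring_3: Used brass ring, 23 mm across, 6 mm high, loose, lying flat on the deck. Origin: centre of its underside. Starts at least 57 mm up the deck (+y) from the tray's origin.
- brass_weight: Brass weight with a knob, 21 mm across, 36 mm tall, standing loose on the deck among the rings; to be left standing. It and the rings stand at least 35 mm apart in the tray's x, centre to centre. Origin: centre of its underside.
- vial: Screw-capped vial, 23 mm across, 56 mm tall, standing on the worktop behind the tray; bystander. Origin: centre of its underside.
- timer: Yellow stopwatch, 59 x 57 x 16 mm, on the worktop right of the tray; bystander. Origin: centre of its underside.
- marker: White marker pen with a black cap, 134 mm long, on the worktop front right; bystander. Origin: centre of its underside.
- dish: Shallow round dish, 88 mm across, 14 mm high, on the worktop left of the tray; bystander. Origin: centre of its underside.

How it is judged:
By the outcome, as a careful person would: the job done as asked, in the order asked, and still so for the second after the job is handed in, with the robot touching nothing.
It also fails if it takes over 54 s, if anything falls off the work surface, if the arm or the gripper's body presses on something with over 40 N, if the wrist force passes 120 N, or if a joint passes its speed limit or range.

## Working session

There is one attempt and no reset: what is moved stays moved. The work goes in short steps, Python scripts to look and compute and a shell command to move; the robot and the scene stay as the last step left them, time stands still between calls to the robot, and variables do not carry over. Pictures are saved under pics/ and viewed, at most 10 in all, crops included, and the job is handed in when it is done.

```bash
mkdir -p pics
cat > h.py <<'E'
import numpy as np,cv2
from bench import read_state,viewer
def K(d):
    f=210/np.tan(np.radians(d["vertical_fov"])/2);return f
def grab(n,fn):
    d=viewer.get_image(n);cv2.imwrite(fn,d["color"][...,::-1]);np.savez(f"{n}.npz",**d);return d
def ray(d,u,v,z):
    f=K(d);V=np.array(d["view"]);R=V[:3,:3];c=-R.T@V[:3,3]
    r=R.T@np.array([(u-d["cx"])/f,(v-d["cy"])/f,1]);return c+r*(z-c[2])/r[2]
def proj(d,p):
    V=np.array(d["view"]);q=V[:3,:3]@np.array(p)+V[:3,3];f=K(d);return d["cx"]+f*q[0]/q[2],d["cy"]+f*q[1]/q[2]
E
python3 - <<'E'
from h import *
for n in("top","side"):
    d=grab(n,f"pics/{n}0.png");V=np.array(d["view"]);print(n,d["vertical_fov"],d["cx"],d["cy"],-V[:3,:3].T@V[:3,3],V[:3,:3].round(2).tolist())
s=read_state();print(s["eef_pos"],s["tcp_rot"],s["time_s"])
E
```

```text
top 49.64842554572683 276.82494235862714 208.7065810272907 [ 0.39215531 -0.05819795  1.41949609] [[0.02, -1.0, 0.02], [-0.99, -0.02, -0.13], [0.13, -0.01, -0.99]]
side 54.087271931816396 280.51218066711544 203.9435881166859 [0.39209497 0.87267433 0.53122367] [[-0.99, -0.16, 0.01], [-0.07, 0.4, -0.91], [0.14, -0.9, -0.41]]
[ 0.22792025 -0.5274176   0.23048886] [[ 9.18001365e-01  3.96577003e-01 -4.18637468e-04]
 [ 3.96577151e-01 -9.18000048e-01  1.57296711e-03]
 [ 2.39493365e-04 -1.61000801e-03 -9.99998675e-01]] 0.1
```

View pics/top0.png

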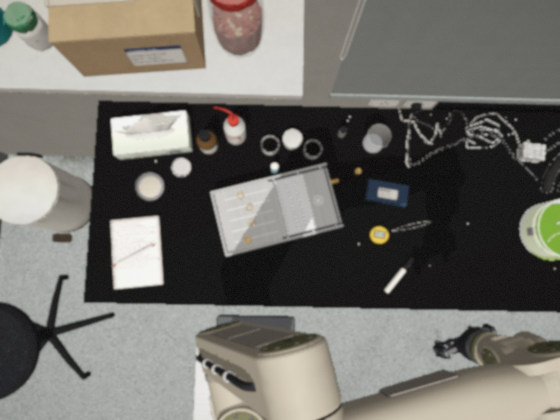

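View pics/side0.png

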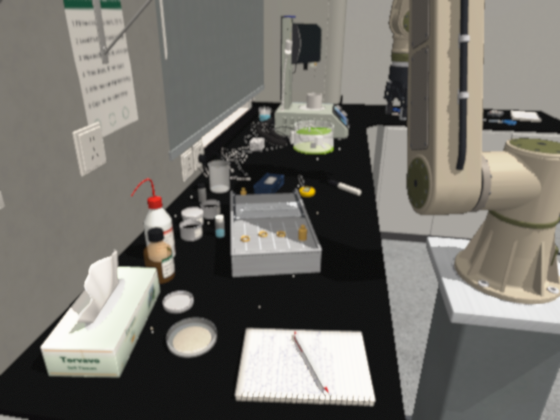

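The tray is in the top view at about (212–342, 165–255), with the deck end to the left and the cover to the right. In the side view it is at about (230–320, 195–275), with three rings and the weight on the deck. I'll zoom in on both.

Run:
```python
import cv2,numpy as np
a=cv2.imread("pics/top0.png")[155:265,200:352];b=cv2.imread("pics/side0.png")[185:280,215:335]
a=cv2.resize(a,None,fx=5,fy=5,interpolation=cv2.INTER_CUBIC);b=cv2.resize(b,None,fx=6,fy=6,interpolation=cv2.INTER_CUBIC)
cv2.imwrite("pics/topc.png",a);cv2.imwrite("pics/sidec.png",b)
```

```text
(no output)
```

View pics/topc.png

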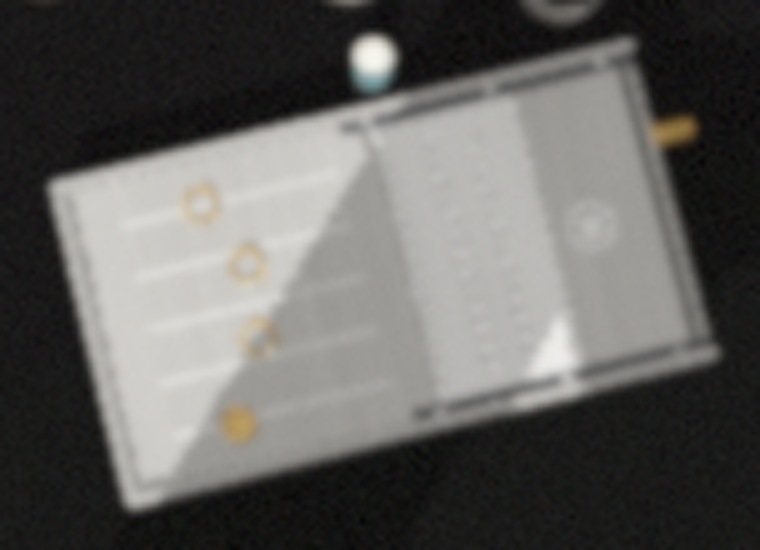

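View pics/sidec.png

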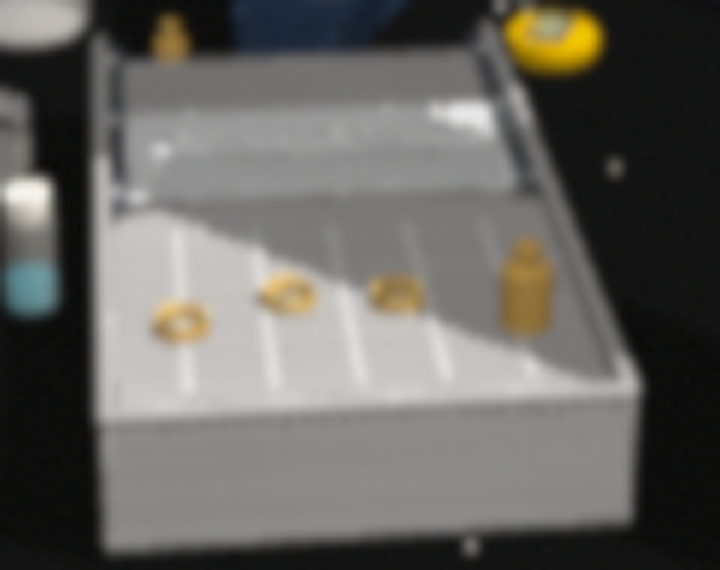

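Top crop: tray corners are (48,183), (632,42), (718,352), (130,508); rings are at (201,204), (247,264), (259,338), and the weight is at (239,425). The cover plate runs from about x=375–435 at the lip to x=515–580. Side crop: rings are at (182,323), (288,295), (397,295), and the weight's base is at (526,325).

```bash
cat > tray.py <<'E'
from h import *
from scipy.optimize import least_squares
T=dict(np.load("top.npz"));S=dict(np.load("side.npz"))
ct=lambda p:((p[0]+.5)/5-.5+200,(p[1]+.5)/5-.5+155)
cs=lambda p:((p[0]+.5)/6-.5+215,(p[1]+.5)/6-.5+185)
tc=[ct(p) for p in[(48,183),(632,42),(718,352),(130,508)]]
L=np.array([[.099,.181,.065],[.099,-.181,.065],[-.099,-.181,.065],[-.099,.181,.065]])
def w(q,l):
    c,s=np.cos(q[2]),np.sin(q[2]);return np.array([q[0]+c*l[0]-s*l[1],q[1]+s*l[0]+c*l[1],l[2]])
sc=[(cs((102,418)),L[0]),(cs((636,385)),L[3])]
def res(q,side=True):
    r=[np.subtract(proj(T,w(q,l)),p) for l,p in zip(L,tc)]
    if side:r+=[np.subtract(proj(S,w(q,l)),p) for p,l in sc]
    return np.ravel(r)
if __name__=="__main__":
    for sd in(False,True):
        o=least_squares(res,[.45,0,.2],args=(sd,));q=o.x;print(q,np.degrees(q[2]),o.fun.round(1))
    np.save("q.npy",q)
    def inv(P):
        c,s=np.cos(q[2]),np.sin(q[2]);d=P[:2]-q[:2];return np.array([c*d[0]+s*d[1],-s*d[0]+c*d[1]])*1000
    for p,z in[((201,204),.056),((247,264),.056),((259,338),.056),((239,425),.075),((239,425),.088),((375,150),.079),((435,405),.079),((517,100),.057),((580,375),.057)]:
        P=ray(T,*ct(p),z);print("top",p,P[:2].round(4),inv(P).round(1))
    for p,z in[((182,323),.055),((288,295),.055),((397,295),.055),((526,325),.052),((527,240),.088),((125,210),.079),((535,190),.079)]:
        P=ray(S,*cs(p),z);print("side",p,P[:2].round(4),inv(P).round(1))
    print(w(q,[0,0,0]),w(q,[0,.005,.079]))
E
python3 tray.py
```

```text
[ 0.56760948 -0.07339383  0.2742145 ] 15.711333636767758 [ 0.8  0.6 -0.4 -0.3 -0.3  0.3 -0.1 -0.6]
[ 0.56745246 -0.07376048  0.27635306] 15.833863924223364 [ 0.9  0.8 -0.4 -0.3 -0.1  0.2  0.2 -0.4 -0.4 -0.1  0.1  0.7]
top (201, 204) [0.6063 0.0381] [67.9 97. ]
top (247, 264) [0.5702 0.0092] [25.3 79. ]
top (259, 338) [0.5254 0.0006] [-20.2  83. ]
top (239, 425) [0.4716 0.0102] [-69.3 106.9]
top (239, 425) [0.4708 0.0095] [-70.2 106.5]
top (375, 150) [ 0.6379 -0.0667] [ 69.7 -12.4]
top (435, 405) [ 0.4857 -0.1054] [-87.3  -8.2]
top (517, 100) [ 0.675 -0.153] [  81.9 -105.6]
top (580, 375) [ 0.5073 -0.1933] [-90.5 -98.5]
side (182, 323) [0.605  0.0362] [66.1 95.5]
side (288, 295) [0.5682 0.0059] [22.5 76.4]
side (397, 295) [ 0.5247 -0.0019] [-21.5  80.8]
side (526, 325) [0.4708 0.0084] [-70.5 105.5]
side (527, 240) [0.472  0.0045] [-70.4 101.3]
side (125, 210) [ 0.6397 -0.0108] [86.7 40.8]
side (535, 190) [ 0.4754 -0.0597] [-84.8  38.6]
[ 0.56745246 -0.07376048  0.        ] [ 0.56608821 -0.0689502   0.079     ]
```

```bash
cat > st.py <<'E'
from h import *
s=read_state();q=np.load("q.npy");c,sn=np.cos(q[2]),np.sin(q[2]);p=s["eef_pos"];d=p[:2]-q[:2]
R=s["tcp_rot"]
print("t",s["time_s"],"tray mm",round(1e3*(c*d[0]+sn*d[1]),1),round(1e3*(-sn*d[0]+c*d[1]),1),"z",round(1e3*p[2],1),"yaw_y",np.degrees(np.arctan2(R[1,1],R[0,1])).round(2),"F",np.round(s["contact_force"],1),"op",s["opening"])
E
python3 -m jog '[[0.0222,0.0319,-0.007,0,0,0.096,0.012],[0.0222,0.0319,-0.007,0,0,0.096,0.012],[0.0222,0.0319,-0.007,0,0,0.096,0.012],[0.0222,0.0319,-0.007,0,0,0.096,0.012],[0.0222,0.0319,-0.007,0,0,0.096,0.012],[0.0222,0.0319,-0.007,0,0,0.096,0.012],[0.0222,0.0319,-0.007,0,0,0.096,0.012],[0.0222,0.0319,-0.007,0,0,0.096,0.012],[0.0222,0.0319,-0.007,0,0,0.096,0.012],[0.0222,0.0319,-0.007,0,0,0.096,0.012],[0.0222,0.0319,-0.007,0,0,0.096,0.012],[0.0222,0.0319,-0.007,0,0,0.096,0.012],[0.0222,0.0319,-0.007,0,0,0.096,0.012],[0.0222,0.0319,-0.007,0,0,0.096,0.012],[0.0222,0.0319,-0.007,0,0,0.096,0.012],[0,0,0,0,0,0,0.012]]'; python3 st.py
```

```text
time_s: 1.43
eef_pos: [0.5631, -0.0439, 0.1245]
tcp_rot: [[-0.283, 0.959, -0.0], [0.959, 0.283, 0.002], [0.002, 0.0, -1.0]]
contact_force: [0.3, -0.3, -0.2]
opening: 0.0122
finger_force: 0.0
t 1.4333 tray mm 4.0 29.9 z 124.5 yaw_y 16.46 F [ 0.3 -0.3 -0.2] op 0.012176798192613227
```

```bash
python3 -m jog '[[0,0,-0.022,0,0,-0.011,0.012],[0,0,-0.022,0,0,0,0.012],[0,0,-0.016,0,0,0,0.012],[0,0,-0.004,0,0,0,0.012],[0.0016,-0.0058,0,0,0,0,0.012],[0.0022,-0.0077,0,0,0,0,0.012],[0.0022,-0.0077,0,0,0,0,0.012],[0.0022,-0.0077,0,0,0,0,0.012],[0.0022,-0.0077,0,0,0,0,0.012],[0.0022,-0.0077,0,0,0,0,0.012],[0.0022,-0.0077,0,0,0,0,0.012],[0.0022,-0.0077,0,0,0,0,0.012]]'|grep force; python3 st.py
```

```text
contact_force: [0.4, 2.5, 1.6]
finger_force: 1.0
t 2.4333 tray mm 0.8 -37.8 z 62.7 yaw_y 15.23 F [0.4 2.5 1.6] op 0.012192389008200834
```

```bash
python3 -m jog '[[0.0022,-0.0077,0,0,0,0,0.012],[0.0022,-0.0077,0,0,0,0,0.012],[0.0022,-0.0077,0,0,0,0,0.012],[0.0016,-0.0058,0,0,0,0,0.012],[0.0011,-0.0038,0,0,0,0,0.012],[0,0,0,0,0,0,0.012]]'|grep force; python3 st.py
```

```text
contact_force: [-0.7, -0.5, 0.1]
finger_force: 0.0
t 2.9333 tray mm 0.4 -72.1 z 62.1 yaw_y 15.18 F [-0.7 -0.5  0.1] op 0.011912784145736191
```

```bash
python3 -m jog '[[0.0008,-0.0029,0,0,0,0,0.012],[0.0008,-0.0029,0,0,0,0,0.012],[0,0,0,0,0,0,0.012]]'|grep force; python3 st.py;python3 -m jog '[[0.0008,-0.0029,0,0,0,0,0.012],[0,0,0,0,0,0,0.012]]'|grep force; python3 st.py
```

```text
contact_force: [-0.6, 7.8, 3.3]
finger_force: 3.7
t 3.1833 tray mm 0.2 -74.6 z 62.0 yaw_y 15.32 F [-0.6  7.8  3.3] op 0.011949119403190054
contact_force: [-2.3, 14.8, 6.6]
finger_force: 7.6
t 3.35 tray mm 0.2 -74.7 z 62.0 yaw_y 15.42 F [-2.3 14.8  6.6] op 0.011987618816591808
```

```bash
python3 -m jog '[[-0.0027,0.0096,0.004,0,0,0.007,0.012],[-0.0027,0.0096,0.016,0,0,0,0.012],[-0.0112,0.0263,0,0,0,0,0.012],[-0.0112,0.0263,0,0,0,0,0.012],[-0.0112,0.0263,0,0,0,0,0.012],[-0.0112,0.0263,0,0,0,0,0.012],[-0.0112,0.0263,0,0,0,0,0.012],[-0.0112,0.0263,0,0,0,0,0.012],[0,0,0,0,0,0,0.012]]'|grep force; python3 st.py; python3 -c "
from h import *
d=grab('top','pics/t1.png');a=cv2.imread('pics/t1.png')[155:265,200:352];b=cv2.imread('pics/t1.png')
d=grab('side','pics/s1.png');b=cv2.imread('pics/s1.png')[170:280,205:345]
cv2.imwrite('pics/c1.png',np.hstack([cv2.resize(x,(399,300)) for x in(a,b)]))"
```

```text
contact_force: [-0.8, 0.6, -0.0]
finger_force: 0.0
t 4.1 tray mm -22.9 114.5 z 82.3 yaw_y 15.9 F [-0.8  0.6 -0. ] op 0.01215892618440629
```

View pics/c1.png

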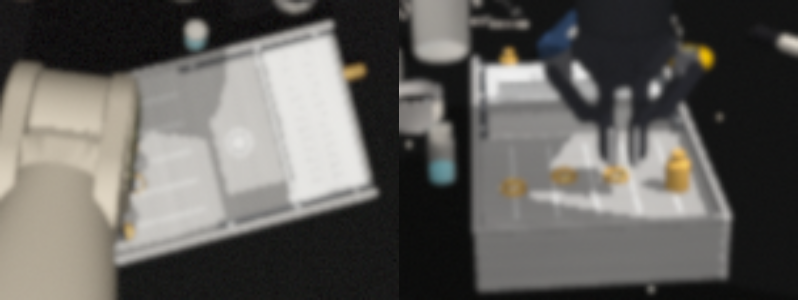

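The cover is fully back and the soak well is open. In the side half of the picture the fingers are at (623,160) and ring 3 is at (615,174). I'll check that the fingers line up.

Run:
```python
from tray import *
q=np.load("q.npy")
print(proj(S,read_state()["eef_pos"]),proj(S,w(q,[-.021,.081,.055])),ray(S,283.6,228.7,.082))
```

```text
(np.float64(282.1922658450555), np.float64(229.40666421489678)) (np.float64(280.5437423653485), np.float64(233.79563487077348)) [0.51446299 0.02182127 0.082     ]
```

```bash
python3 -m jog '[[0.0025,0.0007,-0.01,0,0,0,0.012],[0,0,-0.01,0,0,0,0.012],[0,0,-0.005,0,0,0,0.012],[0,0,-0.002,0,0,0,0.012],[0,0,0,0,0,0,0.012]]'|grep force; python3 st.py
```

```text
contact_force: [-1.1, -0.0, -0.9]
finger_force: 0.0
t 4.6167 tray mm -19.3 109.8 z 53.9 yaw_y 15.58 F [-1.1 -0.  -0.9] op 0.011880522855645963
```

```bash
python3 -m jog '[[0.0011,-0.0038,0,0,0,0,0.012],[0.0016,-0.0058,0,0,0,0,0.012],[0.0020,-0.0072,0,0,0,0,0.012],[0.0020,-0.0072,0,0,0,0,0.012],[0.0020,-0.0072,0,0,0,0,0.012],[0.0020,-0.0072,0,0,0,0,0.012],[0.0020,-0.0072,0,0,0,0,0.012],[0.0020,-0.0072,0,0,0,0,0.012],[0.0020,-0.0072,0,0,0,0,0.012],[0.0020,-0.0072,0,0,0,0,0.012],[0.0020,-0.0072,0,0,0,0,0.012],[0.0020,-0.0072,0,0,0,0,0.012]]'|grep force; python3 st.py; python3 -c "
from h import *
d=grab('top','pics/t2.png');a=cv2.imread('pics/t2.png')[155:265,200:352]
d=grab('side','pics/s2.png');b=cv2.imread('pics/s2.png')[170:280,205:345]
cv2.imwrite('pics/c2.png',np.hstack([cv2.resize(x,(399,300)) for x in(a,b)]))"
```

```text
contact_force: [0.2, 1.1, 0.9]
finger_force: 0.2
t 5.6167 tray mm -18.9 24.8 z 55.3 yaw_y 15.64 F [0.2 1.1 0.9] op 0.012007793605512726
```

View pics/c2.png

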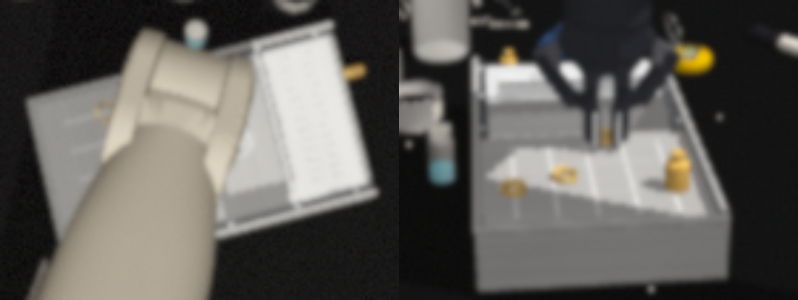

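```bash
python3 -m jog '[[0.0020,-0.0072,0,0,0,0,0.012],[0.0020,-0.0072,0,0,0,0,0.012],[0.0020,-0.0072,0,0,0,0,0.012],[0.0020,-0.0072,0,0,0,0,0.012],[0.0020,-0.0072,0,0,0,0,0.012],[0.0020,-0.0072,0,0,0,0,0.012],[0,0,0,0,0,0,0.012],[0,0,0.013,0,0,0,0.012],[0,0,0.014,0,0,0,0.012],[0.001,0.0232,0,0,0,0,0.012],[0.001,0.0232,0,0,0,0,0.012],[0.001,0.0232,0,0,0,0,0.012],[0.001,0.0232,0,0,0,0,0.012],[0.001,0.0232,0,0,0,0,0.012],[0.001,0.0232,0,0,0,0,0.012],[0,0,0,0,0,0,0.012],[0,0,0,0,0,0,0.012]]'|grep force; python3 st.py
```

```text
contact_force: [1.2, 0.7, 0.9]
finger_force: 0.0
t 7.1333 tray mm 24.7 114.1 z 82.3 yaw_y 15.79 F [1.2 0.7 0.9] op 0.012011603111647898
```

```bash
python3 -m jog '[[0,0,-0.012,0,0,0,0.012],[0,0,-0.01,0,0,0,0.012],[0,0,-0.005,0,0,0,0.012],[0,0,0,0,0,0,0.012],[0.0011,-0.0038,0,0,0,0,0.012],[0.0016,-0.0058,0,0,0,0,0.012],[0.0020,-0.0072,0,0,0,0,0.012],[0.0020,-0.0072,0,0,0,0,0.012],[0.0020,-0.0072,0,0,0,0,0.012],[0.0020,-0.0072,0,0,0,0,0.012],[0.0020,-0.0072,0,0,0,0,0.012],[0.0020,-0.0072,0,0,0,0,0.012],[0.0020,-0.0072,0,0,0,0,0.012],[0.0020,-0.0072,0,0,0,0,0.012],[0.0020,-0.0072,0,0,0,0,0.012],[0.0020,-0.0072,0,0,0,0,0.012]]'|grep force; python3 st.py; python3 -c "
from h import *
d=grab('top','pics/t3.png');a=cv2.imread('pics/t3.png')[155:265,200:352]
d=grab('side','pics/s3.png');b=cv2.imread('pics/s3.png')[170:280,205:345]
cv2.imwrite('pics/c3.png',np.hstack([cv2.resize(x,(399,300)) for x in(a,b)]))"
```

```text
contact_force: [-0.4, 0.5, 1.2]
finger_force: 0.4
t 8.4667 tray mm 24.2 27.5 z 55.3 yaw_y 15.65 F [-0.4  0.5  1.2] op 0.012165546299239514
```

View pics/c3.png

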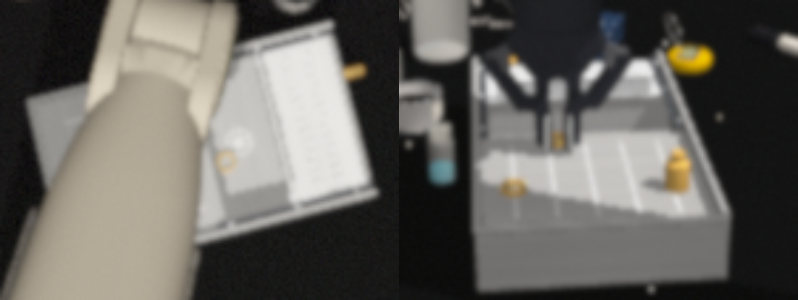

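```bash
python3 -m jog '[[0.0020,-0.0072,0,0,0,0,0.012],[0.0020,-0.0072,0,0,0,0,0.012],[0.0020,-0.0072,0,0,0,0,0.012],[0.0020,-0.0072,0,0,0,0,0.012],[0.0020,-0.0072,0,0,0,0,0.012],[0.0020,-0.0072,0,0,0,0,0.012],[0,0,0,0,0,0,0.012],[0,0,0.013,0,0,0,0.012],[0,0,0.014,0,0,0,0.012],[0.0001,0.0223,0,0,0,0,0.012],[0.0001,0.0223,0,0,0,0,0.012],[0.0001,0.0223,0,0,0,0,0.012],[0.0001,0.0223,0,0,0,0,0.012],[0.0001,0.0223,0,0,0,0,0.012],[0.0001,0.0223,0,0,0,0,0.012],[0.0001,0.0223,0,0,0,0,0.012],[0,0,0,0,0,0,0.012],[0,0,0,0,0,0,0.012]]'|grep force; python3 st.py
```

```text
contact_force: [0.2, -0.1, 0.0]
finger_force: 0.0
t 10.0667 tray mm 67.3 134.6 z 82.3 yaw_y 15.78 F [ 0.2 -0.1  0. ] op 0.011819139555708654
```

```bash
python3 -m jog '[[0,0,-0.012,0,0,0,0.012],[0,0,-0.01,0,0,0,0.012],[0,0,-0.005,0,0,0,0.012],[0,0,0,0,0,0,0.012],[0.0011,-0.0038,0,0,0,0,0.012],[0.0016,-0.0058,0,0,0,0,0.012],[0.0020,-0.0072,0,0,0,0,0.012],[0.0020,-0.0072,0,0,0,0,0.012],[0.0020,-0.0072,0,0,0,0,0.012],[0.0020,-0.0072,0,0,0,0,0.012],[0.0020,-0.0072,0,0,0,0,0.012],[0.0020,-0.0072,0,0,0,0,0.012],[0.0020,-0.0072,0,0,0,0,0.012],[0.0020,-0.0072,0,0,0,0,0.012],[0.0020,-0.0072,0,0,0,0,0.012],[0.0020,-0.0072,0,0,0,0,0.012],[0.0020,-0.0072,0,0,0,0,0.012],[0.0020,-0.0072,0,0,0,0,0.012]]'|grep force; python3 st.py
```

```text
contact_force: [0.2, 1.4, 1.3]
finger_force: 0.8
t 11.5667 tray mm 66.7 33.1 z 55.4 yaw_y 15.65 F [0.2 1.4 1.3] op 0.012059415239441606
```

```bash
python3 -m jog '[[0.0020,-0.0072,0,0,0,0,0.012],[0.0020,-0.0072,0,0,0,0,0.012],[0.0020,-0.0072,0,0,0,0,0.012],[0.0020,-0.0072,0,0,0,0,0.012],[0.0020,-0.0072,0,0,0,0,0.012],[0.0020,-0.0072,0,0,0,0,0.012],[0,0,0,0,0,0,0.012],[0,0,0.02,0,0,0,0.012],[0,0,0.03,0,0,0,0.012],[0,0,0.02,0,0,0,0.012],[0,0,0,0,0,0,0.012]]'|grep force; python3 st.py; python3 -c "
from h import *
d=grab('top','pics/t4.png');a=cv2.imread('pics/t4.png')[155:265,200:352]
d=grab('side','pics/s4.png');b=cv2.imread('pics/s4.png')[170:280,205:345]
cv2.imwrite('pics/c4.png',np.hstack([cv2.resize(x,(399,300)) for x in(a,b)]))"
```

```text
contact_force: [1.5, -0.5, 0.3]
finger_force: 0.0
t 12.4833 tray mm 68.9 -12.4 z 130.3 yaw_y 15.65 F [ 1.5 -0.5  0.3] op 0.012068554824983781
```

View pics/c4.png

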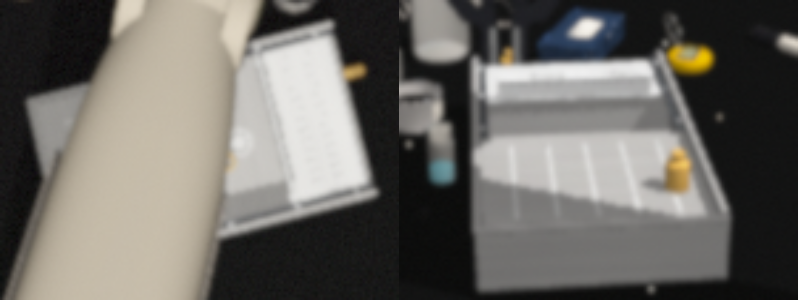

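The deck is clear of rings, and the weight is still standing at (678,172). Next I'll go behind the lip and look into the well from there.

```bash
python3 -m jog '[[-0.0079,-0.0226,0,0,0,0,0.012],[-0.0079,-0.0226,0,0,0,0,0.012],[-0.0079,-0.0226,0,0,0,0,0.012],[-0.0079,-0.0226,0,0,0,0,0.012],[-0.0079,-0.0226,0,0,0,0,0.012],[0,0,0,0,0,0,0.012],[0,0,0,0,0,0,0.012]]'|grep force; python3 st.py; python3 -c "
from h import *
d=grab('top','pics/t5.png');a=cv2.imread('pics/t5.png')[155:265,200:352]
d=grab('side','pics/s5.png');b=cv2.imread('pics/s5.png')[170:280,205:345]
cv2.imwrite('pics/c5.png',np.hstack([cv2.resize(x,(399,300)) for x in(a,b)]))"
```

```text
contact_force: [0.3, 0.8, 0.8]
finger_force: 0.0
t 13.1667 tray mm -3.8 -109.3 z 123.6 yaw_y 15.51 F [0.3 0.8 0.8] op 0.011840977955197816
```

View pics/c5.png

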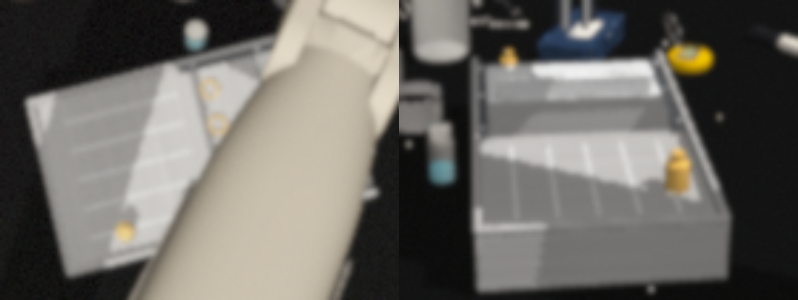

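Rings 1 and 2 lie in the well at (209,90) and (217,125). Ring 3 was seen in the well earlier at (227,160). Now I'll shut the cover.

```bash
python3 -m jog '[[0,0,-0.025,0,0,0.005,0.012],[0,0,-0.025,0,0,0,0.012],[0,0,-0.01,0,0,0,0.012],[0,0,-0.0015,0,0,0,0.012],[0,0,0,0,0,0,0.012]]'|grep force; python3 st.py
```

```text
contact_force: [-0.3, 0.1, 1.2]
finger_force: 0.0
t 13.6833 tray mm -2.5 -107.8 z 63.1 yaw_y 16.0 F [-0.3  0.1  1.2] op 0.012004850708743228
```

```bash
python3 -m jog '[[-0.0011,0.0038,-0.001,0,0,0,0.012],[-0.0016,0.0058,0,0,0,0,0.012],[-0.0020,0.0072,0,0,0,0,0.012],[-0.0020,0.0072,0,0,0,0,0.012],[-0.0020,0.0072,0,0,0,0,0.012],[-0.0020,0.0072,0,0,0,0,0.012],[-0.0020,0.0072,0,0,0,0,0.012],[-0.0020,0.0072,0,0,0,0,0.012],[-0.0020,0.0072,0,0,0,0,0.012],[-0.0020,0.0072,0,0,0,0,0.012],[-0.0020,0.0072,0,0,0,0,0.012],[-0.0016,0.0058,0,0,0,0,0.012],[0,0,0,0,0,0,0.012]]'|grep force; python3 st.py
```

```text
contact_force: [-0.6, -0.4, -1.7]
finger_force: 0.0
t 14.7667 tray mm -2.5 -23.8 z 62.5 yaw_y 16.01 F [-0.6 -0.4 -1.7] op 0.011985358230828465
```

```bash
python3 -m jog '[[-0.0011,0.0038,0,0,0,0,0.012],[-0.0011,0.0038,0,0,0,0,0.012],[-0.0008,0.0029,0,0,0,0,0.012],[0,0,0,0,0,0,0.012]]'|grep force; python3 st.py; python3 -m jog '[[-0.0008,0.0029,0,0,0,0,0.012],[0,0,0,0,0,0,0.012]]'|grep force; python3 st.py
```

```text
contact_force: [0.7, -5.7, -1.6]
finger_force: 2.8
t 15.1 tray mm -2.4 -15.8 z 62.5 yaw_y 15.89 F [ 0.7 -5.7 -1.6] op 0.012005314638403847
contact_force: [1.2, -13.8, -4.3]
finger_force: 6.7
t 15.2667 tray mm -2.4 -15.6 z 62.7 yaw_y 15.78 F [  1.2 -13.8  -4.3] op 0.012189073628358754
```

```bash
python3 -m jog '[[0.0020,-0.0072,0,0,0,0,0.012],[0.0020,-0.0072,0,0,0,0,0.012],[0,0,0.02,0,0,0,0.012],[0,0,0.03,0,0,0,0.012],[0,-0.03,0.03,0,0,0,0.012],[0,-0.038,0.01,0,0,0,0.012],[0,-0.038,0,0,0,0,0.012],[0,-0.038,0,0,0,0,0.012],[0,-0.038,0,0,0,0,0.012],[0,0,0,0,0,0,0.012],[0,0,0,0,0,0,0.012]]'|grep force; python3 st.py; python3 -c "
from h import *
d=grab('top','pics/t6.png');a=cv2.imread('pics/t6.png')[155:265,200:352]
d=grab('side','pics/s6.png');b=cv2.imread('pics/s6.png')[170:280,205:345]
cv2.imwrite('pics/c6.png',np.hstack([cv2.resize(x,(399,300),interpolation=2) for x in(a,b)]))"
```

```text
contact_force: [-0.3, 0.5, 0.2]
finger_force: 0.0
t 16.1833 tray mm -52.6 -203.2 z 151.6 yaw_y 15.72 F [-0.3  0.5  0.2] op 0.011975391997854133
```

View pics/c6.png

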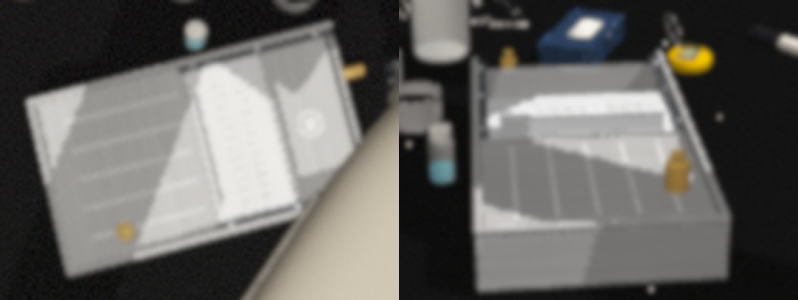

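The cover is shut over the soak well: the plate spans about x=195–295 in the top half, with its lip at the deck edge. There are no rings on the deck, the weight is standing at (678,172), and the bystanders are undisturbed.

```bash
python3 -c "
from bench import manip
print(manip.sign_off())"
```

```text
the job is handed in; nothing more can be done
None
```

The job is handed in at about 16 s: all three rings are swept into the soak well, the cover is pushed shut against its stop, and the weight and the bystanders look undisturbed in the final picture.

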